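# Box the counted seed dish and snap the cover shut

### The arm

A 7-joint arm with a two-finger parallel gripper is mounted at the origin on a cart in front of the work surface, level with it; the furniture and walls round the work are solid. World frame = base frame: x ahead of the robot, y to its left, z up, the work surface at z = 0. Lengths are in m, angles in rad, forces in N, time in s.
With the tool pointing down it reaches from about 0.4 to 0.875 m from the base axis. Payload 19.3 kg.
Tool frame: the origin (TCP) lies midway between the tips of the shut fingers; the grasp point (between the pads) lies 19 mm behind it; z points along the fingers, y is the line along which they close (so a half turn about z gives the same grasp; the last joint's range is limited). The gripper opens to 85 mm and grips with 20 to 120 N. Pads are 22 mm wide; open, the fingers measure 114 mm over their backs; the gripper's body (76 mm by 85 mm) begins 54 mm behind the grasp point. The pads swing forward as they close: fully open they stand 13 mm farther back than shut.
Start: joints at [-1.342, 0.521, -0.036, 1.599, 0.021, 1.021, -0.113], TCP at [0.184, 0.597, 0.231] pointing down, gripper open.
Joint ranges: [-2.91, 2.91], [-0.3, 2.13], [-1.5, 1.42], [0.17, 2.43], [-1.26, 4.41], [0.16, 1.93], [-2.52, 2.52]. Speed limits (rad/s): [1.89, 1.89, 2.39, 2.39, 3.01, 3.01, 3.01].

### API

Orientations are given as a unit quaternion [x, y, z, w].
In Python, from plant import read_state, viewer, arm, spot_in, outline_of gives the robot as it stands. The module is installed in compiled form; this text tells all that it offers.
- The arm moves only by the tool arm_command, never from a script. Its argument "series" is a list of rows, each an object of numbers: "rx", "ry", "rz": the turn, a rotation vector about the world's x, y, z in rad; "x", "y", "z": the shift along the world's x, y, z in m; "hand": the opening, from 0 (shut) to 1 (fully open). A call has exactly 10 rows; each row is the pose to reach, as a shift and turn from the pose commanded when the call began; what a row does not reach only later rows make up. A row lasts 1/8 s, in which the tool goes at most 62.5 mm and 10.7 degrees, less where a joint would pass 70% of its speed; a pose out of reach is approached as far as the arm can. A call with a gripper value outside its range is refused whole. The fingers move at their own pace and stop on an object; "newtons" is the grip in N (left out, the last holds). Time passes only in rows, so rows that repeat a pose let the fingers close, or fill a call up. It gives the time, the measured TCP pose, the force, the opening and the grip force at its end, in the units of the state.
- read_state(): the state, without advancing time (a new reading comes with each control period).
- viewer.get_image(name): name is "scene" or "top"; returns the picture (400x640x3 uint8, blue, green, red); there is no depth.
- viewer.calibration(name): a dict with "vertical_fov" (degrees; the focal length in pixels is half the picture's height over the tangent of half this angle, whatever the lens; pixels are square), "cx", "cy" (the principal point, pixels), "R" (3x3) and "t" (3): a world point X has camera coordinates R X + t. Camera axes: x right, y down, z forward; pixel columns grow to the right and rows downward; lengths in m; the calibration is good to about 2 mm. A picture is of the moment at which its call begins. calibration takes no time and is no camera call.
- arm.hand_in(): hands the job in; it is judged then, once.
Trained networks look in the newest picture that a camera, given by its name, has taken for a name from the list of things; names that differ only in an ending like _2 or _b are one class to them, and where a whole thing is asked for, a point or a joint stands for the part that bears it (a point fixed in the world has none). Each returns a list of dicts, best first, with "conf" (0 to 1); they miss things now and then, are a little off and sometimes report something else, mostly with a low value. They report only what shows in the picture. A call takes as long as a camera call. They do not tell look-alikes from the thing itself.
- spot_in(target, camera): "rect" ([left, top, right, bottom] in pixels, round what is visible of it).
- outline_of(target, camera): "region" (400x640 bool, what is visible of it) and "rect" ([left, top, right, bottom] in pixels, round what is visible of it).
The state is a dict: "t": time; "joint_positions": joint angles; "qvel": joint speeds; "joint_torque": joint torques, N m; "ee_pos": TCP position; "ee_rot": TCP orientation; "ft_force": force on the tool from outside, world axes, zero at the start; "wrist_torque": the same for the moment, N m; "grip_width": finger opening in m; "grasp_force": force on a finger pad.
Only numpy, scipy, OpenCV 4.12 (cv2) and the standard library are available. Lean on these libraries where they do the work, as an engineer would, in place of code of your own. Each camera call takes 0.05 s, during which the arm holds its last target. There are 200 camera calls.

### The job

Put the round glass dish of counted seeds flat in the pocket of the open dish box, then close that box's hinged cover and press it down until its catch snaps and holds it fully shut. Leave the other box shut.

Things in the scene. Friction and masses are not known exactly. Their poses are not given: they have to be found in the camera images.
- dish_box: open, empty grey plastic dish box, fast on the desk: 84 (x) x 124 (y) x 36 mm high, walls 4 mm. Origin at the centre of its underside, z up; front with snap catch faces its -x, cover hinged on top of the +x wall. Inside, a dark padded pocket 76 (x) x 74 (y) mm, floor 8 mm up, between four corner pads 5 mm higher; 34 mm gaps between the pads leave room for fingers on its +y and -y sides
- dish_box_pocket (a point): centre of the pocket floor of the open box, where the middle of the dish's underside belongs; axes as dish_box
- dish_box_hinge (a point): middle of the cover's hinge axis on the open box: 45 mm to +x of its origin, 37 mm up; the axis runs along the box's y
- box_cover (a joint): cover angle of the open box, rad: 0 flat shut, grows opening; starts 1.85 to 2.25, leaning back past upright; stiff hinge, stays where left. Windowed plate 4 mm thick, 124 mm wide, 98 mm from hinge to front edge, plus a 46 mm wide thumb tab to 112 mm; shut, its top is 40.5 mm above the desk. It first stops on the catch about 9 mm high at the front; some 6 N down on the front edge snaps it past
- box_cover_tab (a point): centre of the upper (outer) face of the thumb tab on the open box's cover; moves with the cover, its z is the cover's outward normal, its -x points away from the hinge; 104 mm from the hinge axis
- petri_dish: clear round glass dish with dark seeds in it, 60 mm across, 13 mm high, loose on the desk; origin at the centre of its underside; 30 g
- shut_box: a second box just like the first, with a dish already in it and its cover snapped shut; same origin and axes, its tab and catch face its own -x
- shut_cover (a joint): angle of that second box's cover in rad, 0 shut; must stay shut
Things that resemble listed ones, but are neither listed nor needed, are in the scene too. Leave any yellow look-alike of the petri_dish alone.

How it is judged:
By the outcome, as a careful person would: the job done as asked, in the order asked, and still so for the second after the job is handed in, with the robot touching nothing.
It also fails if it takes over 53 s, if anything falls off the work surface, if the arm or the gripper's body presses on something with over 40 N, if the wrist force passes 120 N, or if a joint passes its speed limit or range.

## Working session

There is one attempt and no reset: what is moved stays moved. The work goes in short steps, Python scripts to look and compute and a tool call to move; the robot and the scene stay as the last step left them, time stands still between calls to the robot, and variables do not carry over. Pictures are saved under pics/ and viewed, at most 10 in all, crops included, and the job is handed in when it is done.

Besides the shell and the picture viewer there is one more tool, called by a JSON object that holds its "fn" and its "kwargs". arm_command: Moves the arm, as the interface text tells. Its arguments: {"type":"object","properties":{"series":{"type":"array","items":{"type":"object","properties":{"rx":{"type":"number"},"ry":{"type":"number"},"rz":{"type":"number"},"x":{"type":"number"},"y":{"type":"number"},"z":{"type":"number"},"hand":{"type":"number"}}}},"newtons":{"type":"number"}},"required":["series"]}

```bash
mkdir -p pics; python3 - <<'E'
from plant import read_state, viewer, spot_in
import cv2,numpy as np
s=read_state();print(s['t'],s['ee_pos'],s['ee_rot'],s['grip_width'])
for c in ['scene','top']:
    im=viewer.get_image(c);cv2.imwrite(f'pics/{c}0.png',im)
    k=viewer.calibration(c);print(c,k)
    for n in ['dish_box','box_cover','petri_dish','shut_box','box_cover_tab']:
        print(n,[(np.round(d['rect']).tolist(),round(d['conf'],2)) for d in spot_in(n,c)])
E
```

```text
0.0 [0.18392058 0.59699117 0.23074355] [ 1.48857356e-01  9.88858526e-01 -5.48237987e-04 -4.65701217e-05] 0.08545367947289757
scene {'vertical_fov': 42.94493323397888, 'cx': 319.52997483478566, 'cy': 196.54563933761747, 'R': array([[ 0.63161023, -0.7752848 , -0.00141269],
       [-0.50963771, -0.41381792, -0.75433689],
       [ 0.58424133,  0.47716685, -0.656486  ]]), 't': array([-0.34644092,  0.27306644,  1.19494812])}
dish_box [([205.0, 126.0, 271.0, 198.0], 0.98), ([284.0, 180.0, 334.0, 228.0], 0.62)]
box_cover [([207.0, 129.0, 252.0, 173.0], 0.86)]
petri_dish [([416.0, 258.0, 443.0, 283.0], 0.85), ([382.0, 245.0, 406.0, 266.0], 0.83), ([209.0, 127.0, 272.0, 197.0], 0.31)]
shut_box [([282.0, 183.0, 332.0, 226.0], 0.55)]
box_cover_tab [([207.0, 132.0, 255.0, 172.0], 0.98)]
top {'vertical_fov': 46.670012658103595, 'cx': 321.9279129006215, 'cy': 198.68652585997205, 'R': array([[ 0.02199146, -0.99972609,  0.00800748],
       [-0.99205214, -0.02281379, -0.123742  ],
       [ 0.12389078, -0.00522257, -0.99228212]]), 't': array([-0.07533217,  0.47690087,  1.40481494])}
dish_box [([187.0, 171.0, 249.0, 227.0], 0.87), ([186.0, 175.0, 221.0, 222.0], 0.21)]
box_cover [([184.0, 171.0, 218.0, 218.0], 0.85)]
petri_dish [([418.0, 189.0, 442.0, 209.0], 0.76), ([388.0, 193.0, 409.0, 216.0], 0.7), ([190.0, 172.0, 249.0, 228.0], 0.21)]
shut_box [([285.0, 177.0, 324.0, 222.0], 0.78)]
box_cover_tab [([184.0, 172.0, 225.0, 221.0], 0.86)]
```

```bash
python3 - <<'E'
import cv2,numpy as np
a=cv2.imread('pics/scene0.png')[100:310,180:480];b=cv2.imread('pics/top0.png')[140:250,160:460]
cv2.imwrite('pics/c1.png',cv2.resize(a,(798,558),interpolation=cv2.INTER_CUBIC))
cv2.imwrite('pics/c2.png',cv2.resize(b,(798,293),interpolation=cv2.INTER_CUBIC))
E
```

```text
(no output)
```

View pics/c1.png

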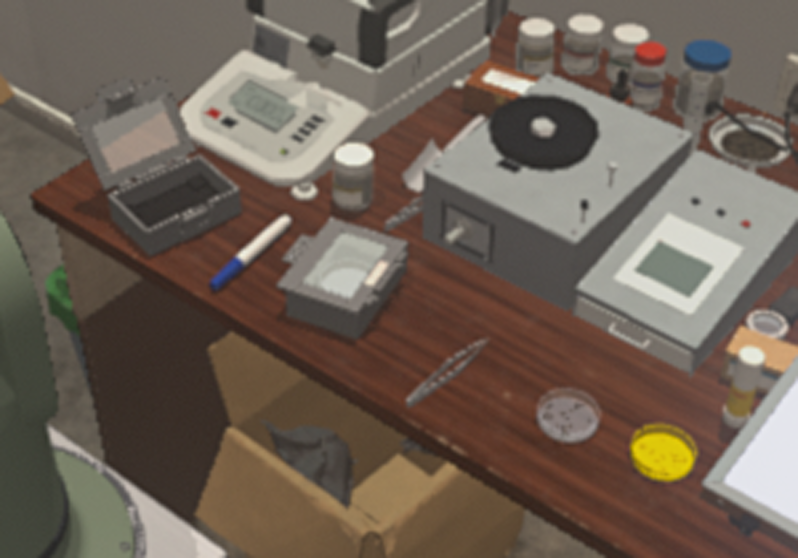

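View pics/c2.png

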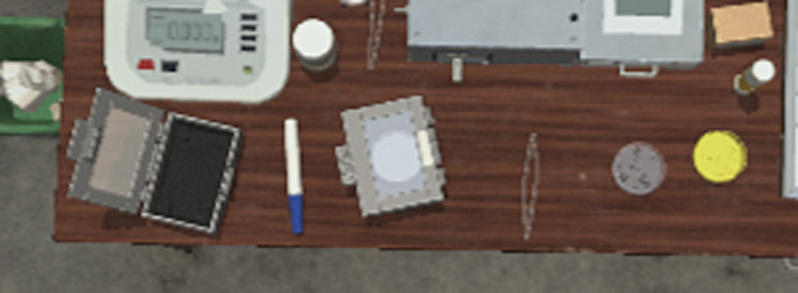

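View pics/scene0.png

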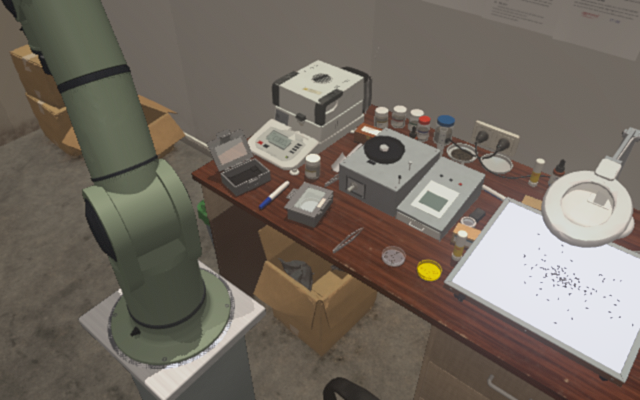

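The seeds dish is at top (400,203) and the yellow look-alike beside it at (430,199). The open box is at top (230,203), with its cover leaning to the left (world +y) and its catch to the right. Next I'll look closer at the box.

```bash
cat > h.py <<'E'
import numpy as np
from plant import viewer
K={c:viewer.calibration(c) for c in ['scene','top']}
def proj(c,X):
    k=K[c];f=200/np.tan(np.radians(k['vertical_fov'])/2)
    p=np.atleast_2d(X)@k['R'].T+k['t'];return np.c_[k['cx']+f*p[:,0]/p[:,2],k['cy']+f*p[:,1]/p[:,2]]
def back(c,uv,z):
    k=K[c];f=200/np.tan(np.radians(k['vertical_fov'])/2)
    d=np.array([(uv[0]-k['cx'])/f,(uv[1]-k['cy'])/f,1])
    o=-k['R'].T@k['t'];d=k['R'].T@d;return o+d*(z-o[2])/d[2]
E
python3 - <<'E'
import cv2,numpy as np
from h import *
from plant import viewer,outline_of
for c in ['top','scene']:
    viewer.get_image(c)
    for n in ['petri_dish','shut_box']:
        for d in outline_of(n,c)[:2]:
            m=d['region'];v,u=np.nonzero(m);print(c,n,round(d['conf'],2),u.mean().round(1),v.mean().round(1),back(c,(u.mean(),v.mean()),.0065 if n[0]=='p' else .03).round(4))
a=cv2.imread('pics/scene0.png')[120:205,195:285];b=cv2.imread('pics/top0.png')[165:235,180:260]
A=cv2.resize(a,None,fx=5,fy=5,interpolation=cv2.INTER_CUBIC);B=cv2.resize(b,None,fx=4.4,fy=4.4,interpolation=cv2.INTER_CUBIC)
H=max(A.shape[0],B.shape[0]);A=cv2.copyMakeBorder(A,0,H-len(A),0,0,0);B=cv2.copyMakeBorder(B,0,H-len(B),0,0,0)
o=cv2.hconcat([A,B])[:, :800];print(A.shape,B.shape);cv2.imwrite('pics/z1.png',o)
E
```

```text
top petri_dish 0.74 399.2 202.1 [ 0.476  -0.308   0.0065]
top petri_dish 0.64 429.5 198.2 [ 0.4908 -0.4037  0.0065]
top shut_box 0.95 306.8 197.6 [ 0.4807 -0.0176  0.03  ]
top shut_box 0.75 216.8 200.3 [0.466  0.2599 0.03  ]
scene petri_dish 0.78 429.1 270.3 [ 0.4895 -0.4049  0.0065]
scene petri_dish 0.55 393.2 256.3 [ 0.4723 -0.3085  0.0065]
(425, 450, 3) (425, 352, 3)
```

View pics/z1.png

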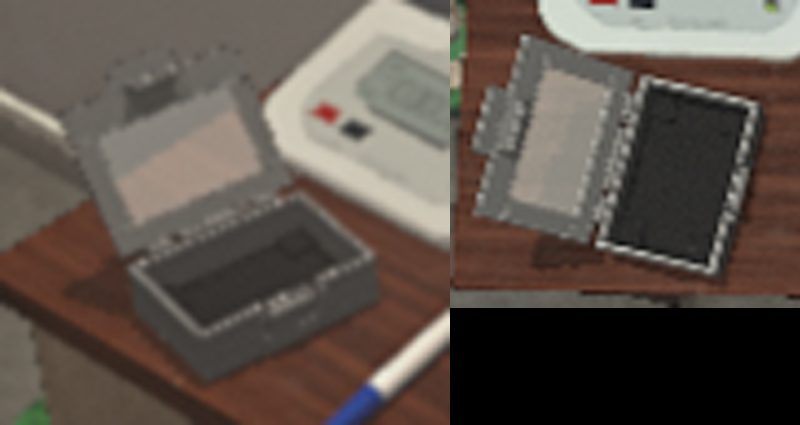

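```bash
python3 - <<'E'
from h import *
from scipy.optimize import least_squares
w=[.042,.062,.036]
rim=lambda sx,sy,z=.036:[sx*.042,sy*.062,z]
P=[('top',rim(1,-1),(223.2,182.7)),('top',rim(-1,-1),(250.5,188.4)),('top',rim(-1,1),(241.4,226.8)),('top',rim(1,1),(213.6,220.2)),
('scene',rim(1,1),(221,173)),('scene',rim(1,-1),(255.4,159)),('scene',rim(-1,-1),(270.4,171.4)),('scene',rim(-1,1),(236,187)),('scene',rim(-1,1,0),(236.4,196.4)),('scene',rim(-1,-1,0),(271,181))]
C=[('top',-1,(197,173.4)),('top',1,(185.7,213.4)),('scene',1,(208,147)),('scene',-1,(242,131.4))]
def w2(p,X):
    c,s=np.cos(p[2]),np.sin(p[2]);X=np.array(X);return np.array([p[0]+c*X[0]-s*X[1],p[1]+s*X[0]+c*X[1],X[2]])
def cov(th,y):return [.045-.098*np.cos(th),y*.062,.037+.098*np.sin(th)]
def f(p):
    return np.r_[np.ravel([proj(c,w2(p,X))[0]-u for c,X,u in P]),np.ravel([proj(c,w2(p,cov(p[3],y)))[0]-u for c,y,u in C])]
r=least_squares(f,[.466,.22,1.6,2.0],loss='soft_l1');print(r.x,r.fun.reshape(-1,2).round(1).tolist())
p=r.x
print('hinge',w2(p,[.045,0,.037]),'tab',w2(p,[.045-.104*np.cos(p[3]),0,.037+.104*np.sin(p[3])]))
print('pocket',w2(p,[0,0,.008]),'boxx',np.cos(p[2]),np.sin(p[2]))
from plant import read_state
s=read_state();print(s['t'],s['ee_pos'])
from scipy.spatial.transform import Rotation as R
print(R.from_quat(s['ee_rot']).as_matrix().round(3))
E
```

```text
[0.45363079 0.20993596 1.35950596 2.28576098] [[1.2, -0.8], [0.2, -0.3], [-0.8, 0.4], [0.4, 0.7], [-0.2, 0.9], [-0.0, -0.5], [0.3, 0.0], [-0.4, 0.9], [0.5, 0.8], [0.4, -0.4], [0.0, -0.9], [0.0, 0.1], [-1.9, -3.6], [-0.6, -2.4]]
hinge [0.46306826 0.25393521 0.037     ] tab [0.47736739 0.32060037 0.11553211]
pocket [0.45363079 0.20993596 0.008     ] boxx 0.20972174017515527 0.9777611117741923
0.9 [0.18404345 0.59727282 0.23126945]
[[-0.956  0.294  0.   ]
 [ 0.294  0.956 -0.   ]
 [-0.    -0.    -1.   ]]
```

{"fn": "arm_command", "kwargs": {"series": [{"x": 0.05, "y": -0.028, "z": 0, "rz": -0.148, "hand": 1}, {"x": 0.1, "y": -0.057, "z": 0, "rz": -0.297, "hand": 1}, {"x": 0.146, "y": -0.09, "z": 0, "rz": -0.445, "hand": 1}, {"x": 0.188, "y": -0.126, "z": 0, "rz": -0.594, "hand": 1}, {"x": 0.227, "y": -0.166, "z": 0, "rz": -0.742, "hand": 1}, {"x": 0.257, "y": -0.212, "z": 0, "rz": -0.89, "hand": 1}, {"x": 0.287, "y": -0.258, "z": 0, "rz": -1.039, "hand": 1}, {"x": 0.312, "y": -0.305, "z": 0, "rz": -1.187, "hand": 1}, {"x": 0.332, "y": -0.354, "z": 0, "rz": -1.336, "hand": 1}, {"x": 0.346, "y": -0.405, "z": 0, "rz": -1.484, "hand": 1}], "newtons": 25}}

```text
invalid input at $.series[0]: expected keys rx, ry, rz, x, y, z, hand
```

{"fn": "arm_command", "kwargs": {"series": [{"rx": 0, "ry": 0, "x": 0.05, "y": -0.028, "z": 0, "rz": -0.148, "hand": 1}, {"rx": 0, "ry": 0, "x": 0.1, "y": -0.057, "z": 0, "rz": -0.297, "hand": 1}, {"rx": 0, "ry": 0, "x": 0.146, "y": -0.09, "z": 0, "rz": -0.445, "hand": 1}, {"rx": 0, "ry": 0, "x": 0.188, "y": -0.126, "z": 0, "rz": -0.594, "hand": 1}, {"rx": 0, "ry": 0, "x": 0.227, "y": -0.166, "z": 0, "rz": -0.742, "hand": 1}, {"rx": 0, "ry": 0, "x": 0.257, "y": -0.212, "z": 0, "rz": -0.89, "hand": 1}, {"rx": 0, "ry": 0, "x": 0.287, "y": -0.258, "z": 0, "rz": -1.039, "hand": 1}, {"rx": 0, "ry": 0, "x": 0.312, "y": -0.305, "z": 0, "rz": -1.187, "hand": 1}, {"rx": 0, "ry": 0, "x": 0.332, "y": -0.354, "z": 0, "rz": -1.336, "hand": 1}, {"rx": 0, "ry": 0, "x": 0.346, "y": -0.405, "z": 0, "rz": -1.484, "hand": 1}], "newtons": 25}}

```text
t: 2.15
ee_pos: [0.5306, 0.1907, 0.2314]
ee_rot: [0.779, 0.626, 0.0, 0.0]
ft_force: [1.2, 0.2, 0.7]
grip_width: 0.0855
grasp_force: 0.0
```

{"fn": "arm_command", "kwargs": {"series": [{"rx": 0, "ry": 0, "rz": 0, "x": 0.006, "y": -0.05, "z": 0, "hand": 1}, {"rx": 0, "ry": 0, "rz": 0, "x": 0.008, "y": -0.105, "z": 0, "hand": 1}, {"rx": 0, "ry": 0, "rz": 0, "x": 0.008, "y": -0.16, "z": 0, "hand": 1}, {"rx": 0, "ry": 0, "rz": 0, "x": 0.005, "y": -0.215, "z": 0, "hand": 1}, {"rx": 0, "ry": 0, "rz": 0, "x": -0.005, "y": -0.27, "z": 0, "hand": 1}, {"rx": 0, "ry": 0, "rz": 0, "x": -0.017, "y": -0.325, "z": 0, "hand": 1}, {"rx": 0, "ry": 0, "rz": 0, "x": -0.03, "y": -0.38, "z": 0, "hand": 1}, {"rx": 0, "ry": 0, "rz": 0, "x": -0.043, "y": -0.435, "z": -0.02, "hand": 1}, {"rx": 0, "ry": 0, "rz": 0, "x": -0.053, "y": -0.48, "z": -0.06, "hand": 1}, {"rx": 0, "ry": 0, "rz": 0, "x": -0.057, "y": -0.499, "z": -0.11, "hand": 1}]}}

```text
t: 3.4
ee_pos: [0.4725, -0.3096, 0.1208]
ee_rot: [0.779, 0.627, 0.0, 0.001]
ft_force: [1.6, 1.2, -1.6]
grip_width: 0.0856
grasp_force: 0.0
```

{"fn": "arm_command", "kwargs": {"series": [{"rx": 0, "ry": 0, "rz": 0, "x": 0.001, "y": 0.001, "z": -0.04, "hand": 1}, {"rx": 0, "ry": 0, "rz": 0, "x": 0.001, "y": 0.001, "z": -0.08, "hand": 1}, {"rx": 0, "ry": 0, "rz": 0, "x": 0.001, "y": 0.001, "z": -0.105, "hand": 1}, {"rx": 0, "ry": 0, "rz": 0, "x": 0.001, "y": 0.001, "z": -0.118, "hand": 1}, {"rx": 0, "ry": 0, "rz": 0, "x": 0.001, "y": 0.001, "z": -0.123, "hand": 1}, {"rx": 0, "ry": 0, "rz": 0, "x": 0.001, "y": 0.001, "z": -0.123, "hand": 0.85}, {"rx": 0, "ry": 0, "rz": 0, "x": 0.001, "y": 0.001, "z": -0.123, "hand": 0.6}, {"rx": 0, "ry": 0, "rz": 0, "x": 0.001, "y": 0.001, "z": -0.123, "hand": 0.6}, {"rx": 0, "ry": 0, "rz": 0, "x": 0.001, "y": 0.001, "z": -0.123, "hand": 0.5}, {"rx": 0, "ry": 0, "rz": 0, "x": 0.001, "y": 0.001, "z": -0.123, "hand": 0.4}], "newtons": 25}}

```text
t: 4.65
ee_pos: [0.4746, -0.306, -0.0006]
ee_rot: [0.778, 0.628, 0.0, 0.001]
ft_force: [-0.8, 0.6, 7.2]
grip_width: 0.0583
grasp_force: 25.4
```

{"fn": "arm_command", "kwargs": {"series": [{"rx": 0, "ry": 0, "rz": 0, "x": 0, "y": 0, "z": 0.01, "hand": 0.4}, {"rx": 0, "ry": 0, "rz": 0, "x": 0, "y": 0, "z": 0.03, "hand": 0.4}, {"rx": 0, "ry": 0, "rz": 0, "x": 0, "y": 0, "z": 0.06, "hand": 0.4}, {"rx": 0, "ry": 0, "rz": 0, "x": 0, "y": 0, "z": 0.1, "hand": 0.4}, {"rx": 0, "ry": 0, "rz": 0, "x": 0.002, "y": 0.04, "z": 0.12, "hand": 0.4}, {"rx": 0, "ry": 0, "rz": 0, "x": 0.004, "y": 0.08, "z": 0.13, "hand": 0.4}, {"rx": 0, "ry": 0, "rz": 0, "x": 0.006, "y": 0.12, "z": 0.13, "hand": 0.4}, {"rx": 0, "ry": 0, "rz": 0, "x": 0.008, "y": 0.16, "z": 0.13, "hand": 0.4}, {"rx": 0, "ry": 0, "rz": 0, "x": 0.01, "y": 0.2, "z": 0.13, "hand": 0.4}, {"rx": 0, "ry": 0, "rz": 0, "x": 0.01, "y": 0.21, "z": 0.13, "hand": 0.4}]}}

```text
t: 5.9
ee_pos: [0.4843, -0.0933, 0.1295]
ee_rot: [0.777, 0.629, 0.001, -0.0]
ft_force: [0.4, -0.1, -0.9]
grip_width: 0.0578
grasp_force: 27.2
```

```bash
python3 - <<'E'
from plant import read_state, viewer
from h import *
import cv2
s=read_state();print(s['t'],s['ee_pos'],s['grip_width'],s['grasp_force'],s['ft_force'])
im=viewer.get_image('scene');u,v=proj('scene',s['ee_pos'])[0].astype(int);print(u,v)
cv2.imwrite('pics/g1.png',cv2.resize(im[v-70:v+50,u-80:u+80],None,fx=5,fy=5,interpolation=cv2.INTER_CUBIC))
E
```

```text
5.9 [ 0.48430731 -0.09326352  0.12945591] 0.05783628563388757 27.19189414194375 [ 0.43815984 -0.09164427 -0.93590307]
331 184
```

View pics/g1.png

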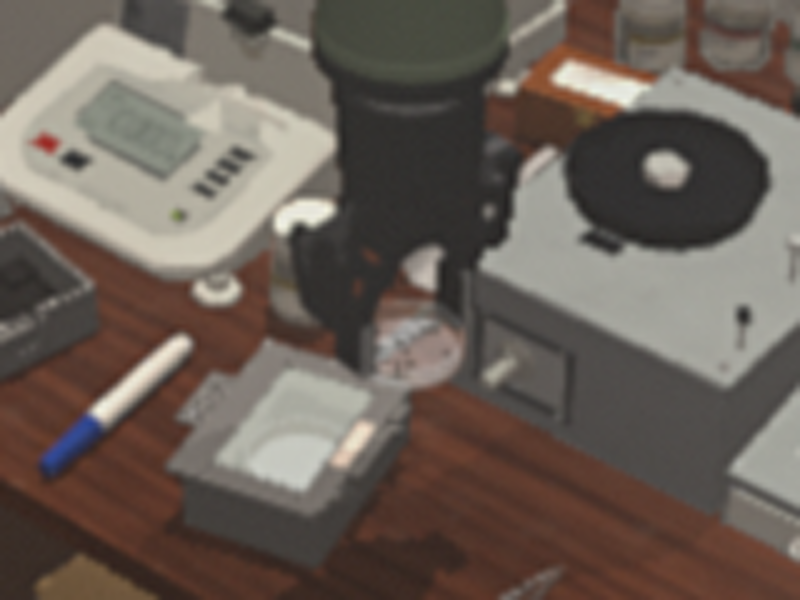

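The dish hangs level between the fingers at crop (415,345), maybe a few mm off centre. I'll measure the offset.

```bash
python3 - <<'E'
from plant import viewer,outline_of
from h import *
for c in ['scene','top']:
    viewer.get_image(c)
    for d in outline_of('petri_dish',c)[:3]:
        v,u=np.nonzero(d['region']);print(c,round(d['conf'],2),d['rect'],u.mean(),v.mean(),back(c,(u.mean(),v.mean()),.1365).round(4),back(c,((d['rect'][0]+d['rect'][2])/2,(d['rect'][1]+d['rect'][3])/2),.1365).round(4))
E
```

```text
scene 0.81 [416.4, 257.4, 442.3, 282.5] 428.94050343249427 269.89016018306637 [ 0.3807 -0.4464  0.1365] [ 0.3811 -0.4472  0.1365]
scene 0.57 [326.7, 174.1, 344.0, 192.6] 333.7095588235294 182.60294117647058 [ 0.4864 -0.0991  0.1365] [ 0.4867 -0.1043  0.1365]
top 0.52 [416.3, 191.6, 441.2, 207.5] 429.87285223367695 197.8591065292096 [ 0.4747 -0.3736  0.1365] [ 0.4697 -0.3703  0.1365]
```

{"fn": "arm_command", "kwargs": {"series": [{"rx": 0, "ry": 0, "rz": 0, "x": -0.002, "y": 0.035, "z": 0.01, "hand": 0.4}, {"rx": 0, "ry": 0, "rz": 0, "x": -0.004, "y": 0.08, "z": 0.01, "hand": 0.4}, {"rx": 0, "ry": 0, "rz": 0, "x": -0.008, "y": 0.13, "z": 0.01, "hand": 0.4}, {"rx": 0, "ry": 0, "rz": 0, "x": -0.013, "y": 0.18, "z": 0.01, "hand": 0.4}, {"rx": 0, "ry": 0, "rz": 0, "x": -0.019, "y": 0.23, "z": 0.01, "hand": 0.4}, {"rx": 0, "ry": 0, "rz": 0, "x": -0.025, "y": 0.27, "z": 0.01, "hand": 0.4}, {"rx": 0, "ry": 0, "rz": 0, "x": -0.029, "y": 0.295, "z": 0, "hand": 0.4}, {"rx": 0, "ry": 0, "rz": 0, "x": -0.03, "y": 0.306, "z": -0.015, "hand": 0.4}, {"rx": 0, "ry": 0, "rz": 0, "x": -0.03, "y": 0.306, "z": -0.035, "hand": 0.4}, {"rx": 0, "ry": 0, "rz": 0, "x": -0.03, "y": 0.306, "z": -0.055, "hand": 0.4}]}}

```text
t: 7.4
ee_pos: [0.4543, 0.2086, 0.0718]
ee_rot: [0.779, 0.628, -0.001, 0.0]
ft_force: [0.4, -0.0, -0.5]
grip_width: 0.058
grasp_force: 27.2
```

```bash
python3 - <<'E'
from plant import read_state, viewer
from h import *
import cv2
s=read_state();print(s['t'],s['ee_pos'],s['ee_rot'],s['grip_width'],s['ft_force'])
o=[]
for c in ['scene','top']:
    im=viewer.get_image(c);u,v=proj(c,[.454,.21,.04])[0].astype(int);print(c,u-40,v-45)
    o.append(cv2.resize(im[v-45:v+40,u-40:u+40],None,fx=5,fy=5,interpolation=cv2.INTER_CUBIC))
cv2.imwrite('pics/g2.png',cv2.hconcat(o))
E
```

```text
7.4 [0.45427193 0.20857662 0.07175948] [ 7.78569793e-01  6.27557741e-01 -5.20876572e-04  2.95197906e-04] 0.058034461805137556 [ 0.39262562 -0.01388518 -0.51503362]
scene 205 126
top 192 159
```

View pics/g2.png

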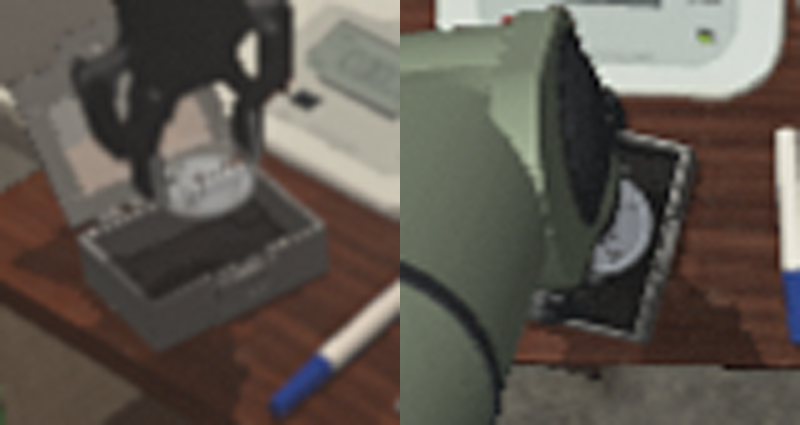

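Dish is over the box, with its right edge at top px (243,203). I'll check the clearance to the front wall.

```bash
python3 - <<'E'
from h import *
from plant import read_state
s=read_state();e=s['ee_pos'];bx=np.array([.2097,.9778,0])
for z in (.075,.085): 
    q=back('top',(243,203),z);print(q,'edge rel tcp along bx',(q-e)@bx,'expect -0.030','edge rel box', (q-[.4536,.2099,0])@bx)
E
```

```text
[0.45443201 0.17123373 0.075     ] edge rel tcp along bx -0.035809745308403175 expect -0.030 edge rel box -0.03763340475797301
[0.45331704 0.16957748 0.085     ] edge rel tcp along bx -0.03766303470002164 expect -0.030 edge rel box -0.03948669414959149
```

{"fn": "arm_command", "kwargs": {"series": [{"rx": 0, "ry": 0, "rz": 0, "x": 0.001, "y": 0.003, "z": 0, "hand": 0.4}, {"rx": 0, "ry": 0, "rz": 0, "x": 0.001, "y": 0.0065, "z": 0, "hand": 0.4}, {"rx": 0, "ry": 0, "rz": 0, "x": 0.001, "y": 0.0065, "z": -0.01, "hand": 0.4}, {"rx": 0, "ry": 0, "rz": 0, "x": 0.001, "y": 0.0065, "z": -0.02, "hand": 0.4}, {"rx": 0, "ry": 0, "rz": 0, "x": 0.001, "y": 0.0065, "z": -0.03, "hand": 0.4}, {"rx": 0, "ry": 0, "rz": 0, "x": 0.001, "y": 0.0065, "z": -0.04, "hand": 0.4}, {"rx": 0, "ry": 0, "rz": 0, "x": 0.001, "y": 0.0065, "z": -0.047, "hand": 0.4}, {"rx": 0, "ry": 0, "rz": 0, "x": 0.001, "y": 0.0065, "z": -0.052, "hand": 0.4}, {"rx": 0, "ry": 0, "rz": 0, "x": 0.001, "y": 0.0065, "z": -0.055, "hand": 0.4}, {"rx": 0, "ry": 0, "rz": 0, "x": 0.001, "y": 0.0065, "z": -0.055, "hand": 0.4}]}}

```text
t: 8.75
ee_pos: [0.455, 0.2168, 0.0182]
ee_rot: [0.778, 0.628, -0.0, -0.0]
ft_force: [0.8, -0.6, -1.1]
grip_width: 0.0579
grasp_force: 27.2
```

{"fn": "arm_command", "kwargs": {"series": [{"rx": 0, "ry": 0, "rz": 0, "x": 0, "y": 0, "z": -0.003, "hand": 0.4}, {"rx": 0, "ry": 0, "rz": 0, "x": 0, "y": 0, "z": -0.006, "hand": 0.4}, {"rx": 0, "ry": 0, "rz": 0, "x": 0, "y": 0, "z": -0.008, "hand": 0.4}, {"rx": 0, "ry": 0, "rz": 0, "x": 0, "y": 0, "z": -0.009, "hand": 0.4}, {"rx": 0, "ry": 0, "rz": 0, "x": 0, "y": 0, "z": -0.009, "hand": 0.4}, {"rx": 0, "ry": 0, "rz": 0, "x": 0, "y": 0, "z": -0.009, "hand": 0.4}, {"rx": 0, "ry": 0, "rz": 0, "x": 0, "y": 0, "z": -0.009, "hand": 0.4}, {"rx": 0, "ry": 0, "rz": 0, "x": 0, "y": 0, "z": -0.009, "hand": 0.4}, {"rx": 0, "ry": 0, "rz": 0, "x": 0, "y": 0, "z": -0.009, "hand": 0.4}, {"rx": 0, "ry": 0, "rz": 0, "x": 0, "y": 0, "z": -0.009, "hand": 0.4}]}}

```text
t: 10.0
ee_pos: [0.455, 0.2168, 0.0093]
ee_rot: [0.778, 0.628, 0.0, 0.0]
ft_force: [-0.5, 0.2, 0.8]
grip_width: 0.0577
grasp_force: 27.2
```

{"fn": "arm_command", "kwargs": {"series": [{"rx": 0, "ry": 0, "rz": 0, "x": 0, "y": 0, "z": -0.001, "hand": 0.4}, {"rx": 0, "ry": 0, "rz": 0, "x": 0, "y": 0, "z": -0.001, "hand": 0.7}, {"rx": 0, "ry": 0, "rz": 0, "x": 0, "y": 0, "z": -0.001, "hand": 0.75}, {"rx": 0, "ry": 0, "rz": 0, "x": 0, "y": 0, "z": -0.001, "hand": 0.8}, {"rx": 0, "ry": 0, "rz": 0, "x": 0, "y": 0, "z": -0.001, "hand": 0.8}, {"rx": 0, "ry": 0, "rz": 0, "x": 0, "y": 0, "z": 0.008, "hand": 0.8}, {"rx": 0, "ry": 0, "rz": 0, "x": 0, "y": 0, "z": 0.03, "hand": 0.8}, {"rx": 0, "ry": 0, "rz": 0, "x": 0, "y": 0, "z": 0.06, "hand": 0.8}, {"rx": 0, "ry": 0, "rz": 0, "x": 0, "y": 0, "z": 0.1, "hand": 0.8}, {"rx": 0, "ry": 0, "rz": 0, "x": 0, "y": 0, "z": 0.15, "hand": 0.8}]}}

```text
t: 11.25
ee_pos: [0.4546, 0.2165, 0.1608]
ee_rot: [0.778, 0.628, -0.0, -0.0]
ft_force: [0.9, 0.9, -0.3]
grip_width: 0.0683
grasp_force: 0.0
```

{"fn": "arm_command", "kwargs": {"series": [{"rx": 0, "ry": 0, "rz": 0, "x": 0, "y": 0, "z": 0.03, "hand": 0.4}, {"rx": 0, "ry": 0, "rz": 0, "x": 0.005, "y": 0.02, "z": 0.06, "hand": 0}, {"rx": 0, "ry": 0, "rz": 0, "x": 0.012, "y": 0.055, "z": 0.075, "hand": 0}, {"rx": 0, "ry": 0, "rz": 0, "x": 0.02, "y": 0.09, "z": 0.075, "hand": 0}, {"rx": 0, "ry": 0, "rz": 0, "x": 0.028, "y": 0.125, "z": 0.075, "hand": 0}, {"rx": 0, "ry": 0, "rz": 0, "x": 0.035, "y": 0.16, "z": 0.075, "hand": 0}, {"rx": 0, "ry": 0, "rz": 0, "x": 0.036, "y": 0.168, "z": 0.055, "hand": 0}, {"rx": 0, "ry": 0, "rz": 0, "x": 0.036, "y": 0.168, "z": 0.02, "hand": 0}, {"rx": 0, "ry": 0, "rz": 0, "x": 0.036, "y": 0.168, "z": -0.02, "hand": 0}, {"rx": 0, "ry": 0, "rz": 0, "x": 0.036, "y": 0.168, "z": -0.049, "hand": 0}]}}

```text
t: 12.5
ee_pos: [0.4903, 0.3835, 0.1086]
ee_rot: [0.778, 0.628, -0.001, 0.0]
ft_force: [0.0, 0.6, 0.1]
grip_width: 0.0002
grasp_force: 0.0
```

```bash
python3 - <<'E'
from plant import read_state, viewer
from h import *
import cv2
s=read_state();print(s['t'],s['ee_pos'],s['grip_width'],s['ft_force'])
print((s['ee_pos']-[.4631,.2539,.037])@[.2097,.9778,0])
o=[]
for c in ['scene','top']:
    im=viewer.get_image(c);u,v=proj(c,[.454,.23,.06])[0].astype(int);print(c,u-40,v-55)
    o.append(cv2.resize(im[v-55:v+45,u-40:u+40],None,fx=5,fy=5,interpolation=cv2.INTER_CUBIC))
cv2.imwrite('pics/g3.png',cv2.hconcat(o))
E
```

```text
12.5 [0.49031389 0.38348975 0.10855847] 0.00024513358209386646 [0.0394637  0.57799523 0.09722692]
0.13241960894479882
scene 200 108
top 184 148
```

View pics/g3.png

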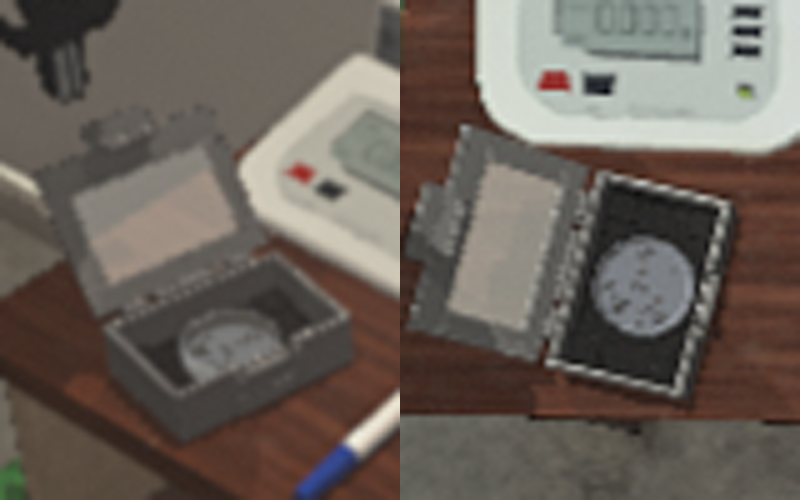

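The dish lies flat and near the middle of the pocket (top crop 645,285). The cover still leans back, and the shut fingers are behind its tab. Now I'll push the cover over.

{"fn": "arm_command", "kwargs": {"series": [{"rx": 0, "ry": 0, "rz": 0, "x": -0.003, "y": -0.015, "z": 0, "hand": 0}, {"rx": 0, "ry": 0, "rz": 0, "x": -0.006, "y": -0.03, "z": 0, "hand": 0}, {"rx": 0, "ry": 0, "rz": 0, "x": -0.009, "y": -0.043, "z": 0, "hand": 0}, {"rx": 0, "ry": 0, "rz": 0, "x": -0.012, "y": -0.055, "z": 0, "hand": 0}, {"rx": 0, "ry": 0, "rz": 0, "x": -0.015, "y": -0.068, "z": 0, "hand": 0}, {"rx": 0, "ry": 0, "rz": 0, "x": -0.018, "y": -0.081, "z": 0, "hand": 0}, {"rx": 0, "ry": 0, "rz": 0, "x": -0.021, "y": -0.094, "z": 0, "hand": 0}, {"rx": 0, "ry": 0, "rz": 0, "x": -0.023, "y": -0.106, "z": 0, "hand": 0}, {"rx": 0, "ry": 0, "rz": 0, "x": -0.026, "y": -0.118, "z": 0, "hand": 0}, {"rx": 0, "ry": 0, "rz": 0, "x": -0.028, "y": -0.129, "z": 0, "hand": 0}]}}

```text
t: 13.85
ee_pos: [0.4628, 0.255, 0.1102]
ee_rot: [0.778, 0.628, -0.0, -0.0]
ft_force: [0.7, 1.4, -0.0]
grip_width: 0.0002
grasp_force: 0.4
```

{"fn": "arm_command", "kwargs": {"series": [{"rx": 0, "ry": 0, "rz": 0, "x": -0.002, "y": -0.011, "z": 0.002, "hand": 0}, {"rx": 0, "ry": 0, "rz": 0, "x": -0.005, "y": -0.023, "z": 0.002, "hand": 0}, {"rx": 0, "ry": 0, "rz": 0, "x": -0.008, "y": -0.036, "z": -0.001, "hand": 0}, {"rx": 0, "ry": 0, "rz": 0, "x": -0.0105, "y": -0.049, "z": -0.005, "hand": 0}, {"rx": 0, "ry": 0, "rz": 0, "x": -0.013, "y": -0.062, "z": -0.011, "hand": 0}, {"rx": 0, "ry": 0, "rz": 0, "x": -0.0155, "y": -0.072, "z": -0.018, "hand": 0}, {"rx": 0, "ry": 0, "rz": 0, "x": -0.017, "y": -0.08, "z": -0.026, "hand": 0}, {"rx": 0, "ry": 0, "rz": 0, "x": -0.019, "y": -0.087, "z": -0.036, "hand": 0}, {"rx": 0, "ry": 0, "rz": 0, "x": -0.02, "y": -0.092, "z": -0.045, "hand": 0}, {"rx": 0, "ry": 0, "rz": 0, "x": -0.02, "y": -0.095, "z": -0.051, "hand": 0}]}}

```text
t: 15.1
ee_pos: [0.4429, 0.1605, 0.0586]
ee_rot: [0.778, 0.628, -0.0, -0.0]
ft_force: [0.3, 0.5, -0.3]
grip_width: -0.0
grasp_force: 0.1
```

{"fn": "arm_command", "kwargs": {"series": [{"rx": 0, "ry": 0, "rz": 0, "x": 0, "y": 0, "z": -0.003, "hand": 0}, {"rx": 0, "ry": 0, "rz": 0, "x": 0, "y": 0, "z": -0.006, "hand": 0}, {"rx": 0, "ry": 0, "rz": 0, "x": 0, "y": 0, "z": -0.009, "hand": 0}, {"rx": 0, "ry": 0, "rz": 0, "x": 0, "y": 0, "z": -0.011, "hand": 0}, {"rx": 0, "ry": 0, "rz": 0, "x": 0, "y": 0, "z": -0.013, "hand": 0}, {"rx": 0, "ry": 0, "rz": 0, "x": 0, "y": 0, "z": -0.015, "hand": 0}, {"rx": 0, "ry": 0, "rz": 0, "x": 0, "y": 0, "z": -0.017, "hand": 0}, {"rx": 0, "ry": 0, "rz": 0, "x": 0, "y": 0, "z": -0.018, "hand": 0}, {"rx": 0, "ry": 0, "rz": 0, "x": 0, "y": 0, "z": -0.019, "hand": 0}, {"rx": 0, "ry": 0, "rz": 0, "x": 0, "y": 0, "z": -0.019, "hand": 0}]}}

```text
t: 16.35
ee_pos: [0.4431, 0.161, 0.0404]
ee_rot: [0.778, 0.628, 0.0, -0.0]
ft_force: [-1.2, -0.7, 5.9]
grip_width: 0.0001
grasp_force: 2.9
```

{"fn": "arm_command", "kwargs": {"series": [{"rx": 0, "ry": 0, "rz": 0, "x": 0, "y": 0, "z": -0.001, "hand": 0}, {"rx": 0, "ry": 0, "rz": 0, "x": 0, "y": 0, "z": -0.002, "hand": 0}, {"rx": 0, "ry": 0, "rz": 0, "x": 0, "y": 0, "z": -0.003, "hand": 0}, {"rx": 0, "ry": 0, "rz": 0, "x": 0, "y": 0, "z": -0.003, "hand": 0}, {"rx": 0, "ry": 0, "rz": 0, "x": 0, "y": 0, "z": -0.003, "hand": 0}, {"rx": 0, "ry": 0, "rz": 0, "x": 0, "y": 0, "z": -0.003, "hand": 0}, {"rx": 0, "ry": 0, "rz": 0, "x": 0, "y": 0, "z": -0.003, "hand": 0}, {"rx": 0, "ry": 0, "rz": 0, "x": 0, "y": 0, "z": -0.003, "hand": 0}, {"rx": 0, "ry": 0, "rz": 0, "x": 0, "y": 0, "z": -0.003, "hand": 0}, {"rx": 0, "ry": 0, "rz": 0, "x": 0, "y": 0, "z": -0.003, "hand": 0}]}}

```text
t: 17.6
ee_pos: [0.4435, 0.1609, 0.0391]
ee_rot: [0.778, 0.628, 0.001, -0.0]
ft_force: [-11.1, -4.5, 59.2]
grip_width: 0.0001
grasp_force: 29.7
```

The cover is firmly on its stop. Now I'll retreat and check.

{"fn": "arm_command", "kwargs": {"series": [{"rx": 0, "ry": 0, "rz": 0, "x": 0, "y": 0, "z": 0.004, "hand": 0}, {"rx": 0, "ry": 0, "rz": 0, "x": 0, "y": 0, "z": 0.02, "hand": 0}, {"rx": 0, "ry": 0, "rz": 0, "x": 0, "y": 0, "z": 0.06, "hand": 0}, {"rx": 0, "ry": 0, "rz": 0, "x": 0, "y": 0, "z": 0.11, "hand": 0}, {"rx": 0, "ry": 0, "rz": 0, "x": 0, "y": 0, "z": 0.16, "hand": 0}, {"rx": 0, "ry": 0, "rz": 0, "x": 0.01, "y": -0.05, "z": 0.19, "hand": 0}, {"rx": 0, "ry": 0, "rz": 0, "x": 0.02, "y": -0.1, "z": 0.2, "hand": 0}, {"rx": 0, "ry": 0, "rz": 0, "x": 0.02, "y": -0.15, "z": 0.2, "hand": 0}, {"rx": 0, "ry": 0, "rz": 0, "x": 0.02, "y": -0.2, "z": 0.2, "hand": 0}, {"rx": 0, "ry": 0, "rz": 0, "x": 0.02, "y": -0.25, "z": 0.2, "hand": 0}]}}

```text
t: 18.85
ee_pos: [0.4627, -0.0907, 0.2381]
ee_rot: [0.778, 0.628, 0.0, 0.0]
ft_force: [1.3, -0.0, 0.1]
grip_width: 0.0
grasp_force: 0.0
```

```bash
python3 - <<'E'
from plant import read_state, viewer
from h import *
import cv2
s=read_state();print(s['t'],s['ee_pos'],s['ft_force'])
o=[]
for c in ['scene','top']:
    im=viewer.get_image(c);u,v=proj(c,[.454,.19,.04])[0].astype(int);print(c,u-40,v-45)
    o.append(cv2.resize(im[v-45:v+45,u-40:u+40],None,fx=5,fy=5,interpolation=cv2.INTER_CUBIC))
cv2.imwrite('pics/g4.png',cv2.hconcat(o))
E
```

```text
18.85 [ 0.46267185 -0.09070348  0.238063  ] [ 1.26757984 -0.03634411  0.14973386]
scene 210 129
top 198 159
```

View pics/g4.png

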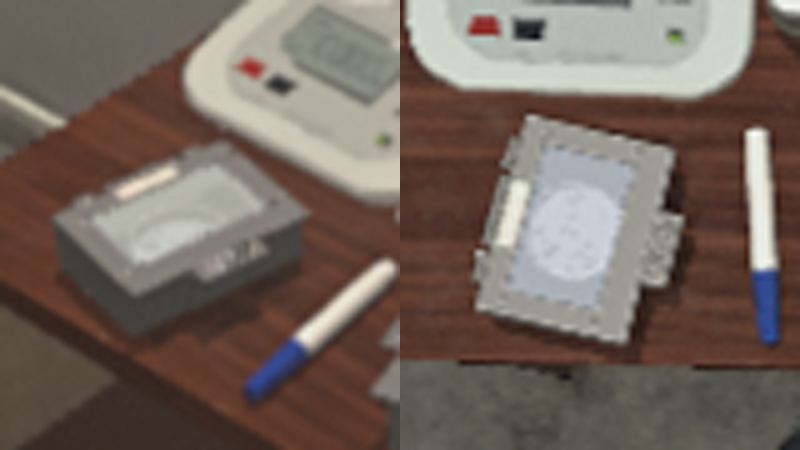

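The cover lies flush on the box with no gap at the front (scene crop 250,250). The dish shows through the window near its centre (top crop 573,230), and nothing is touching the arm.

```bash
python3 -c "
from plant import arm;print(arm.hand_in())"
```

```text
the job is handed in; nothing more can be done
None
```

The dish of seeds lies flat in the pocket of the open box, its cover is pressed flush (I judge it snapped shut from the last picture and the tip height, about 40 mm), the other box was not touched, and the job was handed in at about 19 s; my final press peaked at about 59 N on the fingertips, under the 120 N wrist limit but over 40 N if that limit counts the fingers.

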